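Flask up the wax trees for casting

ROBOT

A 7-joint arm with a two-finger parallel gripper is mounted at the origin on a cart in front of the work surface, level with it; the furniture and walls round the work are solid. World frame = base frame: x ahead of the robot, y to its left, z up, the work surface at z = 0. Lengths are in m, angles in degrees, forces in N, time in s.
With the tool pointing down it reaches from about 0.425 to 0.875 m from the base axis. Payload 4.7 kg.
Tool frame: the origin (TCP) lies between the finger pads; the fingertips stand 25 mm ahead of it and the grasp point (between the pads) lies 6 mm ahead of it; z points along the fingers, y is the line along which they close (so a half turn about z gives the same grasp; the last joint's range is limited). The gripper opens to 85 mm and grips with 20 to 120 N. Pads are 22 mm wide; open, the fingers measure 114 mm over their backs; the gripper's body (76 mm by 85 mm) begins 54 mm behind the grasp point. The pads swing forward as they close: fully open they stand 13 mm farther back than shut.
Start: joints at [68.646, 18.392, -4.016, 83.108, 1.295, 78.541, -3.26], TCP at [0.245, -0.602, 0.256] pointing down, gripper open.
Joint ranges: [-163.93, 163.93], [-17.29, 119.83], [-79.2, 71.16], [3.27, 140.29], [-89.18, 269.18], [5.43, 117.66], [-154.24, 154.24]. Speed limits (degrees/s): [147.25, 147.25, 180, 180, 180, 180, 180].

INTERFACE

Orientations are given as a 3x3 rotation matrix whose columns are the frame's x, y, z axes.
In Python, from bench import sense, get_image, close_job gives the robot as it stands. The module is installed in compiled form; this text tells all that it offers.
- The arm moves only by the tool apply_moves, never from a script. Its argument "series" is a list of rows, each a list of 7 numbers: the finger opening in m, from 0 to 0.0854, then the shift along the world's x, y, z in parts of the range, where 1.0 means 1 m, then the turn, a rotation vector about the world's x, y, z in normalised numbers (1 is 60 degrees). A call has 1 to 20 rows; each row is the pose to reach, as a shift and turn from the pose commanded when the call began; what a row does not reach only later rows make up. A row lasts 1/8 s, in which the tool goes at most 62.5 mm and 10.7 degrees, less where a joint would pass 70% of its speed; a pose out of reach is approached as far as the arm can. A call with a gripper value outside its range is refused whole. The fingers move at their own pace and stop on an object; "force" is the grip in N (left out, the last holds). Time passes only in rows, so rows that repeat a pose let the fingers close. It gives the time, the measured TCP pose, the force, the opening and the grip force at its end, in the units of the state.
- sense(): the state, without advancing time (a new reading comes with each control period).
- get_image(name): name is "scene" or "top" or "wrist"; returns a dict with "color" (480x640x3 uint8, blue, green, red), "K" (3x3 intrinsics, pixels), "k1" (the pictures are not rectified: a ray, as slopes to the right and down, at radius r is drawn at 1 + k1 r^2 times it, then the intrinsics apply), "R" (3x3) and "t" (3): a world point X has camera coordinates R X + t; the wrist camera has in their place "mount" (4x4, takes a point from camera to tool coordinates, whose origin is the TCP and whose axes are the flange's). Camera axes: x right, y down, z forward; pixel columns grow to the right and rows downward; lengths in m; the calibration is good to about 2 mm. A picture is of the moment at which its call begins: read the wrist's pose just before it. There is no depth.
- close_job(): hands the job in; it is judged then, once.
The state is a dict: "time": time; "qpos": joint angles; "dq": joint speeds; "joint_torque": joint torques, N m; "position": TCP position; "orientation": TCP orientation; "wrist_force": force on the tool from outside, world axes, zero at the start; "torque": the same for the moment, N m; "width": finger opening in m; "gripper_force": force on a finger pad.
Only numpy, scipy, OpenCV 4.12 (cv2) and the standard library are available. Lean on these libraries where they do the work, as an engineer would, in place of code of your own. Each camera call takes 0.05 s, during which the arm holds its last target. There are 200 camera calls.

TASK

Get the four wax trees ready for investing: pick out the four steel casting flasks and lower each one over the tree it belongs to, the wide ones on the wide sprue bases and the narrow ones on the narrow bases, the tall flask over the taller tree and the short flask over the shorter tree of each width. Each flask must end up standing upright, fully down on the seat inside its base's lip, with the bases still flat on the bench. The wax is brittle, so lower the flasks straight and gently without knocking a tree or dropping them, and leave the plastic tub and the tape roll where they are.

Things in the scene. Friction and masses are not known exactly. Their poses are not given: they have to be found in the camera images.
- flask_small_short: Loose steel casting flask, the small short one: plain tube open at both ends, standing upright, outer diameter 48 mm (the other width is 64), height 58 mm (the other height is 80), wall 2.5 mm, about 150 g. Origin: centre of its lower end, z up along the tube; alike all round. Grip it across the outside near the top.
- flask_small_tall: Loose steel casting flask, the small tall one: plain tube open at both ends, standing upright, outer diameter 48 mm (the other width is 64), height 80 mm (the other height is 58), wall 2.5 mm, about 210 g. Origin: centre of its lower end, z up along the tube; alike all round. Grip it across the outside near the top.
- flask_large_short: Loose steel casting flask, the large short one: plain tube open at both ends, standing upright, outer diameter 64 mm (the other width is 48), height 58 mm (the other height is 80), wall 2.5 mm, about 210 g. Origin: centre of its lower end, z up along the tube; alike all round. Grip it across the outside near the top.
- flask_large_tall: Loose steel casting flask, the large tall one: plain tube open at both ends, standing upright, outer diameter 64 mm (the other width is 48), height 80 mm (the other height is 58), wall 2.5 mm, about 290 g. Origin: centre of its lower end, z up along the tube; alike all round. Grip it across the outside near the top.
- base_small_short: Loose dark grey rubber sprue base for a 48 mm flask, 72 mm across the foot, 350 g, with a short green wax tree fixed on its centre. Origin: centre of underside, z up. Flat seat for the flask's lower end 8 mm up, inside a flared lip 20 mm high (54 mm across inside at the seat, 62 at the rim). Tree 13 mm in radius, tip 51 mm above the underside (other tree height: 73).
- base_small_tall: Loose dark grey rubber sprue base for a 48 mm flask, 72 mm across the foot, 350 g, with a tall green wax tree fixed on its centre. Origin: centre of underside, z up. Flat seat for the flask's lower end 8 mm up, inside a flared lip 20 mm high (54 mm across inside at the seat, 62 at the rim). Tree 13 mm in radius, tip 73 mm above the underside (other tree height: 51).
- base_large_short: Loose dark grey rubber sprue base for a 64 mm flask, 88 mm across the foot, 350 g, with a short green wax tree fixed on its centre. Origin: centre of underside, z up. Flat seat for the flask's lower end 8 mm up, inside a flared lip 20 mm high (70 mm across inside at the seat, 78 at the rim). Tree 21 mm in radius, tip 51 mm above the underside (other tree height: 73).
- base_large_tall: Loose dark grey rubber sprue base for a 64 mm flask, 88 mm across the foot, 350 g, with a tall green wax tree fixed on its centre. Origin: centre of underside, z up. Flat seat for the flask's lower end 8 mm up, inside a flared lip 20 mm high (70 mm across inside at the seat, 78 at the rim). Tree 21 mm in radius, tip 73 mm above the underside (other tree height: 51).
- tub: Bystander: empty frosted plastic tub, 81 mm across, 66 mm high, 60 g, standing loose on the bench. Origin: centre of its underside. Leave it where it stands. Beware of the furniture: behind the bases a brick wall 0.39 m high (front at x = 0.655); on the right a ring lamp on a bent neck fills x > 0.48, -0.36 < y < -0.03 up to 0.5 m high. Carry things on the near side of both.
- tape_roll: Bystander: roll of masking tape lying flat, 98 mm across, 25 mm high, 80 g, loose. Origin: centre of its underside. Leave it where it lies.

How it is judged:
By the outcome, as a careful person would: the job done as asked, in the order asked, and still so for the second after the job is handed in, with the robot touching nothing.
It also fails if it takes over 131 s, if anything falls off the work surface, if the arm or the gripper's body presses on something with over 40 N, if the wrist force passes 120 N, or if a joint passes its speed limit or range.

## Working session

There is one attempt and no reset: what is moved stays moved. The work goes in short steps, Python scripts to look and compute and a tool call to move; the robot and the scene stay as the last step left them, time stands still between calls to the robot, and variables do not carry over. Pictures are saved under pics/ and viewed, at most 14 in all, crops included, and the job is handed in when it is done.

Besides the shell and the picture viewer there is one more tool, called after "Emit:" by a JSON object that holds its "api" and its "payload". apply_moves: Moves the arm, as the interface text tells. Its arguments: {"type":"object","properties":{"series":{"type":"array"},"force":{"type":"number"}},"required":["series"]}

```bash
mkdir -p pics; cat > h.py <<'E'
import numpy as np, cv2, pickle
from bench import sense, get_image
def snap(n,tag):
    s=sense(); d=get_image(n); d['s']=s; cv2.imwrite(f'pics/{tag}.png',d['color']); pickle.dump(d,open(f'{tag}.pkl','wb')); return d
def cam(d):
    if 'R' in d and 'mount' not in d: return np.array(d['R']),np.array(d['t'])
    s=d['s']; T=np.eye(4); T[:3,:3]=s['orientation']; T[:3,3]=s['position']; C=np.linalg.inv(T@np.array(d['mount'])); return C[:3,:3],C[:3,3]
def pix2w(d,u,v,z):
    K=np.array(d['K']); R,t=cam(d); p=np.array([(u-K[0,2])/K[0,0],(v-K[1,2])/K[1,1]]); q=p.copy()
    for _ in range(30): q=p/(1+d['k1']*(q@q))
    r=R.T@np.array([*q,1]); c=-R.T@t; return c+r*(z-c[2])/r[2]
def w2pix(d,X):
    K=np.array(d['K']); R,t=cam(d); c=(R@np.atleast_2d(X).T).T+t; q=c[:,:2]/c[:,2:]; q=q*(1+d['k1']*(q**2).sum(1,keepdims=True)); return q*[K[0,0],K[1,1]]+[K[0,2],K[1,2]]
E
python3 - <<'E'
from h import *
for n in ['scene','top']:
    d=snap(n,n+'0'); R,t=cam(d); print(n,-R.T@t,R[2],d['K'][0],d['k1'])
print(sense())
E
```

```text
scene [-0.43662383  0.48226798  0.78757222] [ 0.7145503  -0.39501516 -0.57739145] [543.87038443   0.         309.13539519] -0.07567823140914602
top [-0.28802943  0.02718572  1.579715  ] [ 0.45502644 -0.04938953 -0.8891072 ] [583.30755225   0.         328.02976522] -0.1423280826130899
{'time': 0.1, 'qpos': array([68.64571531, 18.43534933, -4.01793018, 83.16691916,  1.29455021,
       78.54180344, -3.25923619]), 'dq': array([ 0.07414427, -0.22124922, -0.02467083, -0.16684584,  0.04052864,
       -0.07125059, -0.03456034]), 'joint_torque': array([ 1.04109382e-03, -4.94875968e+01, -3.83621631e-01, -3.15206265e+01,
        1.28966704e-02,  7.49277795e-03, -4.55032568e-05]), 'position': array([ 0.24501761, -0.60158087,  0.25533578]), 'orientation': array([[ 9.26089292e-01,  3.77303731e-01, -7.19767215e-04],
       [ 3.77304410e-01, -9.26087965e-01,  1.56978607e-03],
       [-7.42816158e-05, -1.72533341e-03, -9.99998509e-01]]), 'wrist_force': array([-0.2619161 , -0.27669574,  0.42014982]), 'torque': array([-0.02034614, -0.05062961, -0.03685027]), 'gripper_force': 0.0, 'width': 0.08525593342025009}
```

View pics/scene0.png

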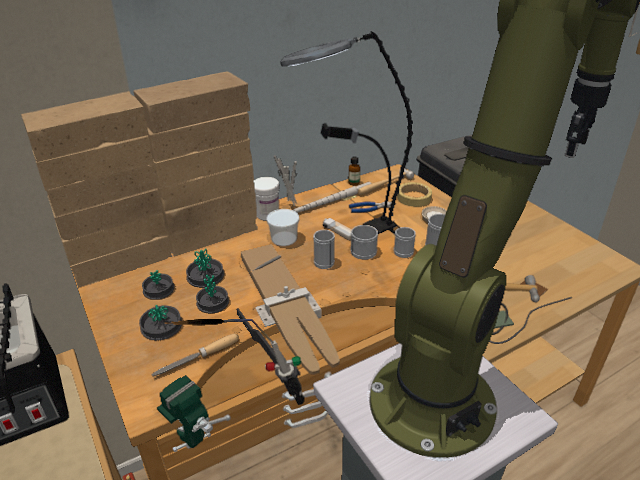

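View pics/top0.png

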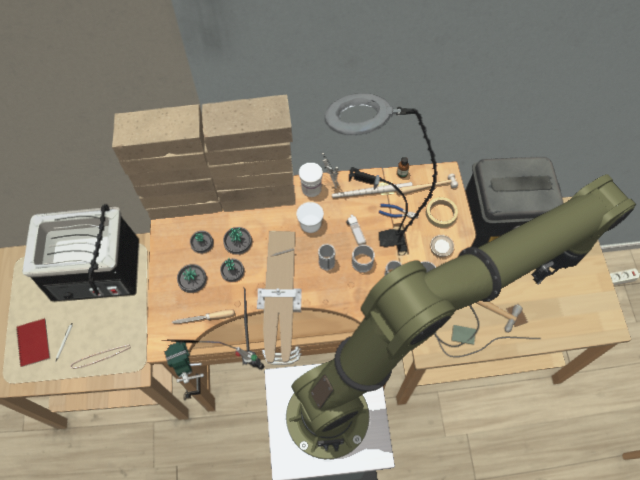

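The top view shows the bases around (202,241), (237,239), (192,278) and (232,269). The flasks are at (327,257), (362,259) and (394,270), and the fourth is hidden behind the arm. I'll enlarge both areas.

```bash
python3 - <<'E'
import cv2, numpy as np
t=cv2.imread('pics/top0.png'); s=cv2.imread('pics/scene0.png')
a=cv2.resize(t[215:305,160:280],(800,600),interpolation=cv2.INTER_CUBIC); cv2.imwrite('pics/c1.png',a)
b=cv2.resize(s[240:350,120:280],(800,550),interpolation=cv2.INTER_CUBIC); cv2.imwrite('pics/c2.png',b)
c=cv2.resize(t[230:290,305:435],(780,360),interpolation=cv2.INTER_CUBIC);e=cv2.resize(s[205:275,290:450],(640,280),interpolation=cv2.INTER_CUBIC);
cv2.imwrite('pics/c3.png',np.vstack([c[:300],np.pad(e,((0,0),(0,140),(0,0)))]))
E
```

```text
(no output)
```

View pics/c1.png

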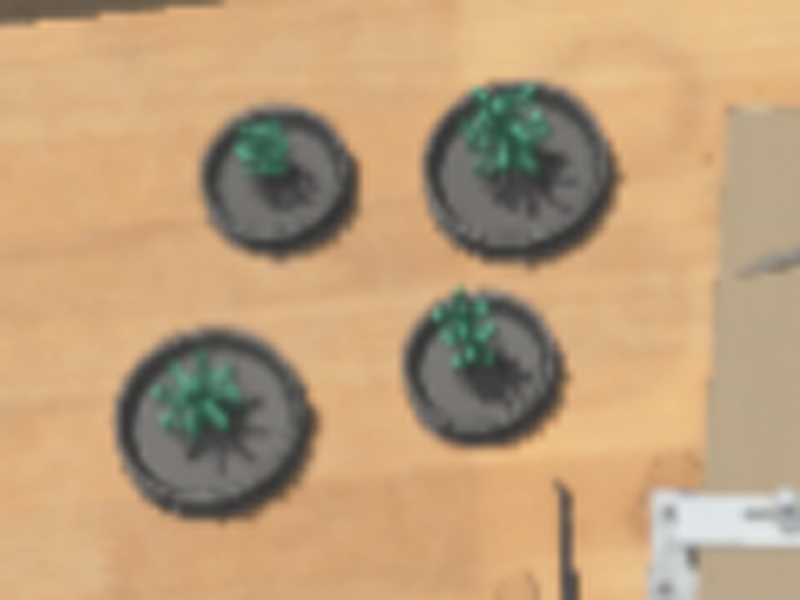

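View pics/c2.png

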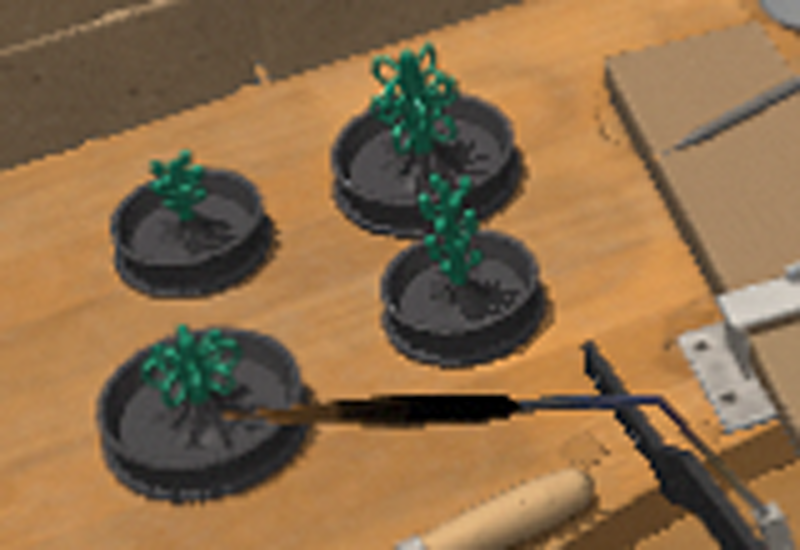

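View pics/c3.png

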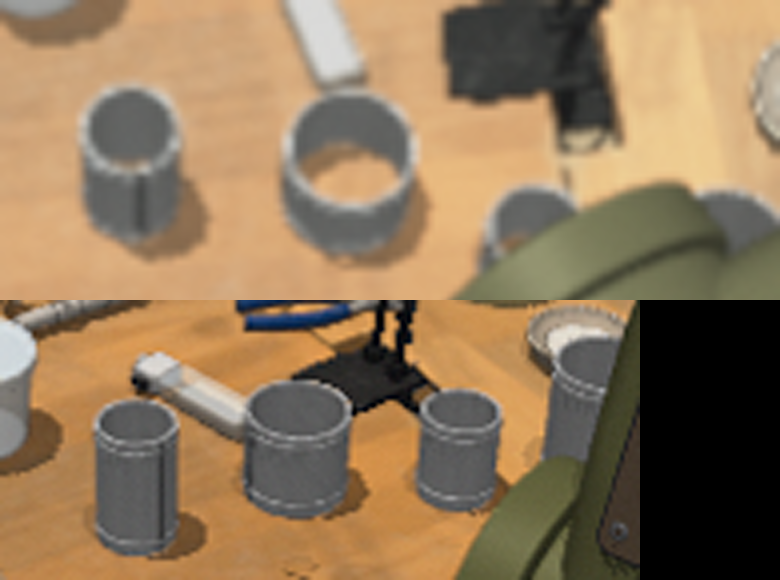

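```bash
cat >> h.py <<'E'
th=np.linspace(0,2*np.pi,60)
def ring(x,y,r,z): return np.c_[x+r*np.cos(th),y+r*np.sin(th),0*th+z]
def fit(d,xy,rings,S=4,green=True):
    """fit silhouette (hull of rings (r,z)) to low-saturation (or green) mask"""
    from scipy.optimize import minimize
    im=cv2.resize(d['color'],None,fx=S,fy=S,interpolation=cv2.INTER_LINEAR); hsv=cv2.cvtColor(im,cv2.COLOR_BGR2HSV)
    m=(hsv[...,1]<85)|((hsv[...,0]>60)&(hsv[...,0]<100)&green)
    m=m.astype(np.uint8)
    def hull(p):
        X=np.vstack([ring(p[0],p[1],r,z) for r,z in rings]); return cv2.convexHull(((w2pix(d,X)+.5)*S-.5).astype(np.float32))
    u0,v0,w,h=cv2.boundingRect(hull(xy)); P=6*S; u0-=P;v0-=P;w+=2*P;h+=2*P; u0=max(u0,0); v0=max(v0,0)
    sub=m[v0:v0+h,u0:u0+w].copy()
    n,l,st,_=cv2.connectedComponentsWithStats(sub); k=1+np.argmax(st[1:,4]); sub=(l==k).astype(np.uint8)
    cs,_=cv2.findContours(sub,cv2.RETR_EXTERNAL,cv2.CHAIN_APPROX_NONE); cv2.drawContours(sub,cs,-1,1,-1)
    def cost(p):
        o=np.zeros_like(sub); cv2.fillPoly(o,[np.round((hull(p).reshape(-1,2)-[u0,v0])*16).astype(np.int32)],1,shift=4)
        return 1-(o&sub).sum()/(o|sub).sum()
    best=min((minimize(cost,np.array(xy)+[a,b],method='Nelder-Mead',options=dict(initial_simplex=np.array(xy)+[a,b]+np.array([[0,0],[.008,0],[0,.008]]),xatol=1e-4,fatol=1e-4)) for a in(-.01,.01) for b in (-.01,.01)),key=lambda r:r.fun)
    return best.x,1-best.fun
BS=[(.036,0),(.036,.005),(.033,.02)]; BL=[(.044,0),(.044,.005),(.041,.02)]
E
cat > m.py <<'E'
from h import *
t=pickle.load(open('top0.pkl','rb')); s=pickle.load(open('scene0.pkl','rb'))
for n,(u,v),z,rg,g in [('bSS',(202,242),.01,BS,1),('bLT',(238,241),.01,BL,1),('bLS',(192,278),.01,BL,1),('bST',(232.5,270),.01,BS,1),
  ('fST',(327,258),.04,[(.024,0),(.024,.08)],0),('fLS',(363,258.5),.029,[(.032,0),(.032,.058)],0),('fSS',(394,270),.058,[(.024,0),(.024,.058)],0),('fLT',(428,265),.08,None,0)]:
    g0=pix2w(t,u,v,z)[:2]; print(n,g0.round(4),end=' ')
    if rg and n!='fLT':
      for d in (t,s):
        x,q=fit(d,g0,rg,green=g); print(x.round(4),round(q,3),end=' ')
    print()
# iron tip triangulation
for z in (0,.05,.1,.15,.2): print(z,pix2w(s,166,322,z).round(3),pix2w(s,252,320,z).round(3),pix2w(t,163,341,z).round(3),pix2w(t,247,290,z).round(3))
print('tub',pix2w(t,310,217,.035),pix2w(t,442,212,.012))
E
python3 m.py
```

```text
bSS [0.5588 0.3218] [0.5624 0.3248] 0.975 [0.5642 0.3249] 0.932 
bLT [0.5499 0.2116] [0.5552 0.2146] 0.979 [0.5561 0.2143] 0.746 
bLS [0.4417 0.3532] [0.4445 0.3559] 0.982 [0.4447 0.356 ] 0.922 
bST [0.4547 0.2319] [0.4582 0.2349] 0.974 [0.4583 0.2344] 0.777 
fST [ 0.4486 -0.0496] [ 0.4538 -0.0486] 0.937 [ 0.4526 -0.0477] 0.97 
fLS [ 0.4404 -0.1555] [ 0.4418 -0.1546] 0.873 [ 0.4427 -0.1549] 0.763 
fSS [ 0.3805 -0.2355] [ 0.378  -0.2433] 0.432 [ 0.3894 -0.2368] 0.88 
fLT [ 0.3753 -0.3308] 
0 [0.447 0.344 0.   ] [ 0.359  0.184 -0.   ] [0.259 0.441 0.   ] [0.39  0.193 0.   ]
0.05 [0.391 0.353 0.05 ] [0.309 0.203 0.05 ] [0.241 0.428 0.05 ] [0.369 0.188 0.05 ]
0.1 [0.335 0.361 0.1  ] [0.258 0.222 0.1  ] [0.224 0.415 0.1  ] [0.347 0.183 0.1  ]
0.15 [0.279 0.37  0.15 ] [0.208 0.241 0.15 ] [0.207 0.402 0.15 ] [0.326 0.177 0.15 ]
0.2 [0.223 0.379 0.2  ] [0.157 0.26  0.2  ] [0.189 0.389 0.2  ] [0.304 0.172 0.2  ]
tub [ 0.59450025 -0.01357097  0.035     ] [ 0.5801193  -0.42541212  0.012     ]
```

The top and scene fits agree to about 2 mm, and the bases and flasks are all identified. Next I'll hover near the hidden large tall flask and use the wrist camera.

Emit:
{"api": "apply_moves", "payload": {"series": [[0.085,0.016,0.034,0,0,0,0],[0.085,0.032,0.068,0,0,0,0],[0.085,0.048,0.102,0,0,0,0],[0.085,0.064,0.136,0,0,0,0],[0.085,0.08,0.17,0,0,0,0],[0.085,0.096,0.204,0,0,0,0],[0.085,0.112,0.237,0,0,0,0],[0.085,0.13,0.27,0,0,0,0],[0.085,0.13,0.27,0,0,0,0],[0.085,0.13,0.27,0,0,0,0],[0.085,0.13,0.27,0,0,0,0]]}}

```text
time: 1.48
position: [0.3743, -0.3331, 0.2561]
orientation: [[0.927, 0.375, -0.0], [0.375, -0.927, 0.0], [-0.0, -0.0, -1.0]]
wrist_force: [-0.2, -0.4, -0.4]
width: 0.0851
gripper_force: 0.0
```

```bash
python3 - <<'E'
from h import *
d=snap('wrist','w1'); print(d['mount'],d['s']['position'])
print(w2pix(d,[[.375,-.331,.08],[.388,-.238,.058],[.375,-.331,0]]))
t=snap('top','top1'); s=snap('scene','scene1')
print(w2pix(t,[.375,-.331,.04]),w2pix(s,[.375,-.331,.04]))
a=cv2.imread('pics/w1.png'); b=np.hstack([t['color'][210:300,300:440],s['color'][190:280,350:490]]); b=cv2.resize(b,(640,206))
cv2.imwrite('pics/v1.png',cv2.resize(np.vstack([a[:394],b]),(640,600)))
# bar tip
for z in (0,.03,.06,.1): print(z,pix2w(s,238,310,z).round(3),pix2w(t,244,288,z).round(3))
E
```

```text
[[-2.31079502e-03 -9.65472469e-01 -2.60494861e-01  6.60448250e-02]
 [ 9.99997194e-01 -2.36691456e-03 -9.82656282e-05  5.21705296e-04]
 [-5.21696320e-04 -2.60494357e-01  9.65475229e-01 -1.17139301e-01]
 [ 0.00000000e+00  0.00000000e+00  0.00000000e+00  1.00000000e+00]] [ 0.37434922 -0.33308415  0.25610707]
[[316.56902204 221.91370479]
 [212.01216814 157.1459934 ]
 [317.13498584 203.69379405]]
[[425.99343653 270.9000791 ]] [[438.4541223  229.53737459]]
0 [ 0.403  0.197 -0.   ] [0.397 0.202 0.   ]
0.03 [0.371 0.208 0.03 ] [0.384 0.198 0.03 ]
0.06 [0.339 0.219 0.06 ] [0.371 0.195 0.06 ]
0.1 [0.297 0.233 0.1  ] [0.354 0.191 0.1  ]
```

View pics/v1.png

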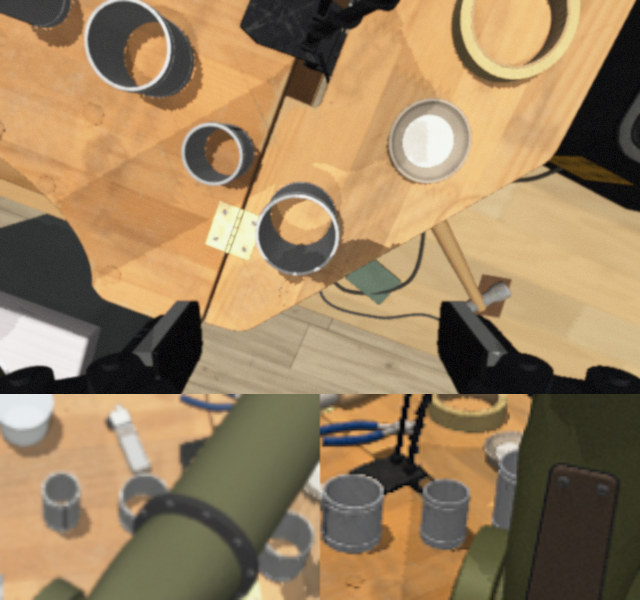

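The wrist view shows three rims: large tall at about (299,232), small short at about (214,154) and large short at about (130,45). The bar lies flat on the bench, well clear of the bases.

```bash
python3 - <<'E'
from h import *
d=pickle.load(open('w1.pkl','rb'))
for n,c,z,r in [('LT',(299,231),.08,.032),('SS',(214,154),.058,.024),('LS',(130,45),.058,.032)]:
    x=pix2w(d,*c,z); p=w2pix(d,ring(x[0],x[1],r,z)); print(n,x.round(4),p.min(0).round(),p.max(0).round())
im=cv2.resize(d['color'],None,fx=1,fy=1)
for n,c,z,r in [('LT',(299,231),.08,.032),('SS',(214,154),.058,.024),('LS',(130,45),.058,.032)]:
    x=pix2w(d,*c,z); cv2.polylines(im,[w2pix(d,ring(x[0],x[1],r,z)).astype(np.int32)],True,(0,0,255)); cv2.polylines(im,[w2pix(d,ring(x[0],x[1],r,0)).astype(np.int32)],True,(255,0,0))
cv2.imwrite('pics/o1.png',cv2.resize(im[:290,70:360],(600,600)))
E
```

```text
LT [ 0.3635 -0.3213  0.08  ] [257. 189.] [341. 271.]
SS [ 0.3909 -0.2387  0.058 ] [183. 122.] [245. 185.]
LS [ 0.4427 -0.1566  0.058 ] [87. -3.] [173.  91.]
```

View pics/o1.png

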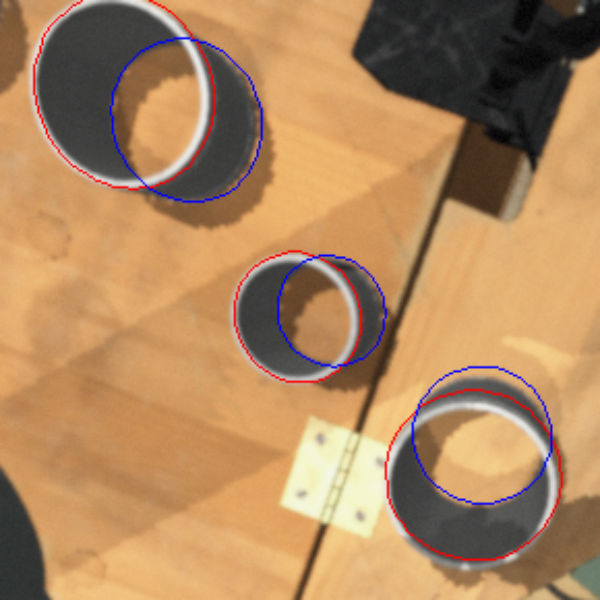

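Emit:
{"api": "apply_moves", "payload": {"series": [[0.085,-0.007,0.005,-0.02,0,0,0],[0.085,-0.0145,0.01,-0.05,0,0,0],[0.085,-0.0145,0.01,-0.08,0,0,0],[0.085,-0.0145,0.01,-0.11,0,0,0],[0.085,-0.0145,0.01,-0.14,0,0,0],[0.085,-0.0145,0.01,-0.16,0,0,0],[0.085,-0.0145,0.01,-0.175,0,0,0],[0.085,-0.0145,0.01,-0.187,0,0,0],[0.085,-0.0145,0.01,-0.187,0,0,0],[0.085,-0.0145,0.01,-0.187,0,0,0],[0.055,-0.0145,0.01,-0.187,0,0,0],[0.055,-0.0145,0.01,-0.187,0,0,0],[0.055,-0.0145,0.01,-0.187,0,0,0],[0.055,-0.0145,0.01,-0.187,0,0,0],[0.055,-0.0145,0.01,-0.187,0,0,0],[0.055,-0.0145,0.01,-0.187,0,0,0]], "force": 45}}

```text
time: 3.62
position: [0.361, -0.322, 0.0705]
orientation: [[0.926, 0.377, 0.0], [0.377, -0.926, -0.0], [0.0, 0.001, -1.0]]
wrist_force: [-2.6, 2.3, 5.2]
width: 0.0633
gripper_force: 48.6
```

Emit:
{"api": "apply_moves", "payload": {"series": [[0.055,0,0,0.01,0,0,0],[0.055,0,0,0.035,0,0,0],[0.055,0,0,0.07,0,0,0],[0.055,0,0,0.105,0,0,0],[0.055,0,0,0.13,0,0,0],[0.055,0.01,0.03,0.14,0,0,0],[0.055,0.02,0.07,0.14,0,0,0],[0.055,0.03,0.11,0.14,0,0,0],[0.055,0.04,0.15,0.14,0,0,0],[0.055,0.05,0.19,0.14,0,0,0],[0.055,0.06,0.23,0.14,0,0,0],[0.055,0.07,0.27,0.14,0,0,0],[0.055,0.08,0.31,0.14,0,0,0],[0.055,0.1,0.35,0.14,0,0,0],[0.055,0.12,0.39,0.14,0,0,0],[0.055,0.14,0.43,0.14,0,0,0],[0.055,0.16,0.47,0.14,0,0,0],[0.055,0.18,0.51,0.14,0,0,0],[0.055,0.195,0.536,0.14,0,0,0],[0.055,0.195,0.536,0.14,0,0,0]]}}

```text
time: 6.12
position: [0.5554, 0.2166, 0.2091]
orientation: [[0.925, 0.381, -0.001], [0.381, -0.925, 0.002], [-0.0, -0.002, -1.0]]
wrist_force: [-1.2, -0.7, -4.3]
width: 0.0635
gripper_force: 51.0
```

Emit:
{"api": "apply_moves", "payload": {"series": [[0.055,0,0,0,0,0,0],[0.055,0,0,0,0,0,0],[0.055,0,0,0,0,0,0]]}}

```text
time: 6.5
position: [0.5557, 0.2128, 0.2095]
orientation: [[0.927, 0.376, 0.0], [0.376, -0.927, -0.001], [0.0, 0.001, -1.0]]
wrist_force: [0.2, 0.6, -4.2]
width: 0.0632
gripper_force: 51.0
```

```bash
python3 - <<'E'
from h import *
w=snap('wrist','w2'); t=snap('top','top2'); s=snap('scene','scene2'); print(sense()['position'],sense()['orientation'])
x,y=.5555,.2145
im=w['color'].copy()
for r,z,c in [(.044,0,(255,0,0)),(.039,.02,(0,0,255))]:
  for (bx,by,k) in [(x,y,0),(.563,.325,.008),(.4446,.356,0),(.458,.2347,.008)]:
    cv2.polylines(im,[w2pix(w,ring(bx,by,r-k,z)).astype(np.int32)],True,c)
cv2.imwrite('pics/o2.png',im)
E
```

```text
[0.55571202 0.21345975 0.20951968] [[ 9.26383922e-01  3.76580251e-01  3.80346964e-04]
 [ 3.76580405e-01 -9.26383810e-01 -4.85630428e-04]
 [ 1.69468442e-04  5.93111434e-04 -9.99999810e-01]]
```

View pics/o2.png

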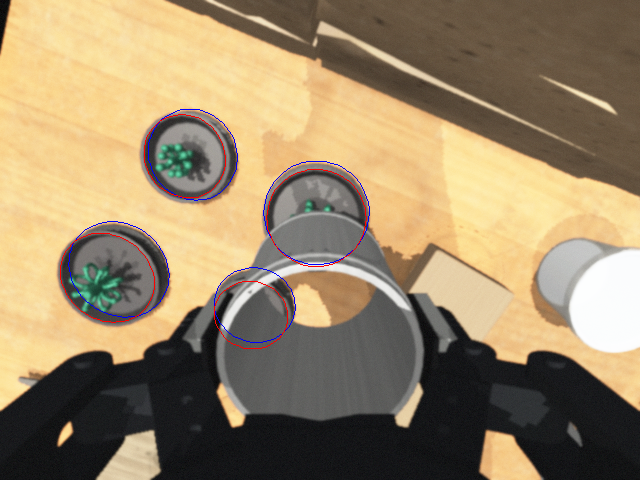

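The projected rims line up with the bases to within 1–2 mm, with the flask held upright over the tall wide tree. I'll lower it straight down.

Emit:
{"api": "apply_moves", "payload": {"series": [[0.055,0,0.0005,-0.01,0,0,0],[0.055,0,0.0005,-0.025,0,0,0],[0.055,0,0.0005,-0.04,0,0,0],[0.055,0,0.0005,-0.055,0,0,0],[0.055,0,0.0005,-0.07,0,0,0],[0.055,0,0.0005,-0.085,0,0,0],[0.055,0,0.0005,-0.1,0,0,0],[0.055,0,0.0005,-0.11,0,0,0],[0.055,0,0.0005,-0.118,0,0,0],[0.055,0,0.0005,-0.123,0,0,0],[0.055,0,0.0005,-0.126,0,0,0],[0.055,0,0.0005,-0.128,0,0,0],[0.055,0,0.0005,-0.128,0,0,0],[0.055,0,0.0005,-0.128,0,0,0]]}}

```text
time: 8.4
position: [0.5558, 0.2146, 0.0816]
orientation: [[0.926, 0.377, 0.0], [0.377, -0.926, 0.0], [0.0, 0.0, -1.0]]
wrist_force: [0.0, 0.7, -3.0]
width: 0.0634
gripper_force: 50.9
```

Emit:
{"api": "apply_moves", "payload": {"series": [[0.055,0,0,-0.001,0,0,0],[0.055,0,0,-0.002,0,0,0],[0.055,0,0,-0.0025,0,0,0],[0.055,0,0,-0.003,0,0,0],[0.055,0,0,-0.0035,0,0,0],[0.055,0,0,-0.0035,0,0,0]]}}

```text
time: 9.15
position: [0.5557, 0.2145, 0.0786]
orientation: [[0.926, 0.377, 0.0], [0.377, -0.926, -0.001], [0.0, 0.001, -1.0]]
wrist_force: [-3.8, -1.5, 5.5]
width: 0.0633
gripper_force: 51.6
```

Contact at z=0.0786 matches the seat, so I'll release, rise and go to the large short flask.

Emit:
{"api": "apply_moves", "payload": {"series": [[0.072,0,0,0,0,0,0],[0.085,0,0,0,0,0,0],[0.085,0,0,0,0,0,0],[0.085,0,0,0.01,0,0,0],[0.085,0,0,0.035,0,0,0],[0.085,0,0,0.07,0,0,0],[0.085,0,0,0.105,0,0,0],[0.085,-0.01,-0.03,0.13,0,0,0],[0.085,-0.03,-0.07,0.13,0,0,0],[0.085,-0.05,-0.11,0.13,0,0,0],[0.085,-0.07,-0.15,0.13,0,0,0],[0.085,-0.09,-0.19,0.13,0,0,0],[0.085,-0.1,-0.23,0.13,0,0,0],[0.085,-0.113,-0.27,0.13,0,0,0],[0.085,-0.1135,-0.31,0.13,0,0,0],[0.085,-0.1135,-0.345,0.13,0,0,0],[0.085,-0.1135,-0.37,0.13,0,0,0],[0.085,-0.1135,-0.37,0.13,0,0,0],[0.085,-0.1135,-0.37,0.13,0,0,0]]}}

```text
time: 11.52
position: [0.4425, -0.1543, 0.2082]
orientation: [[0.926, 0.378, 0.0], [0.378, -0.926, 0.0], [0.0, -0.0, -1.0]]
wrist_force: [0.1, 0.0, 0.1]
width: 0.085
gripper_force: 0.0
```

```bash
python3 - <<'E'
from h import *
w=snap('wrist','w3'); t=snap('top','top3'); s=snap('scene','scene3'); print(w['s']['position'],w['s']['width'])
im=w['color'].copy()
for x,y,r,h in [(.442,-.156,.032,.058),(.453,-.0482,.024,.08),(.39,-.2385,.024,.058)]:
  for z,c in [(h,(0,0,255)),(0,(255,0,0))]: cv2.polylines(im,[w2pix(w,ring(x,y,r,z)).astype(np.int32)],True,c)
b=np.hstack([t['color'][200:310,150:290],s['color'][220:330,120:260]])
cv2.imwrite('pics/o3.png',cv2.resize(np.vstack([im[:400],cv2.resize(b,(640,251))]),(590,600)))
E
```

```text
[ 0.44245284 -0.15427898  0.20816155] 0.08501191555173887
```

View pics/o3.png

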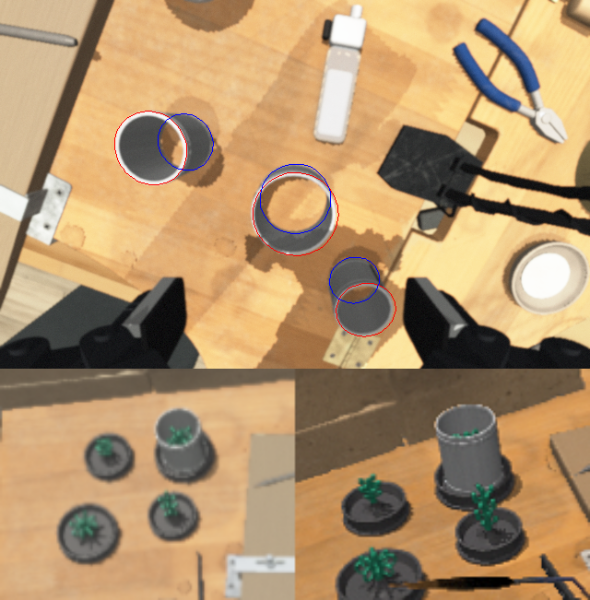

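The overlays fit the flasks at about (295,213) and (150,148), and the large tall flask stands upright on its base. Next I'll grasp the large short one.

Emit:
{"api": "apply_moves", "payload": {"series": [[0.085,0,-0.0005,-0.015,0,0,0],[0.085,0,-0.0005,-0.045,0,0,0],[0.085,0,-0.0005,-0.08,0,0,0],[0.085,0,-0.0005,-0.11,0,0,0],[0.085,0,-0.0005,-0.135,0,0,0],[0.085,0,-0.0005,-0.15,0,0,0],[0.085,0,-0.0005,-0.16,0,0,0],[0.085,0,-0.0005,-0.16,0,0,0],[0.085,0,-0.0005,-0.16,0,0,0],[0.055,0,-0.0005,-0.16,0,0,0],[0.055,0,-0.0005,-0.16,0,0,0],[0.055,0,-0.0005,-0.16,0,0,0],[0.055,0,-0.0005,-0.16,0,0,0],[0.055,0,-0.0005,-0.16,0,0,0],[0.055,0,-0.0005,-0.16,0,0,0]], "force": 45}}

```text
time: 13.55
position: [0.4427, -0.156, 0.049]
orientation: [[0.926, 0.377, 0.001], [0.377, -0.926, -0.001], [0.0, 0.001, -1.0]]
wrist_force: [-2.1, 0.5, 5.7]
width: 0.0632
gripper_force: 48.3
```

Emit:
{"api": "apply_moves", "payload": {"series": [[0.055,0,0,0.01,0,0,0],[0.055,0,0,0.035,0,0,0],[0.055,0,0,0.07,0,0,0],[0.055,0,0,0.105,0,0,0],[0.055,0,0.01,0.135,0,0,0],[0.055,0,0.04,0.14,0,0,0],[0.055,0,0.08,0.14,0,0,0],[0.055,0,0.12,0.14,0,0,0],[0.055,0,0.16,0.14,0,0,0],[0.055,0,0.2,0.14,0,0,0],[0.055,0,0.24,0.14,0,0,0],[0.055,0,0.28,0.14,0,0,0],[0.055,0,0.32,0.14,0,0,0],[0.055,0,0.36,0.14,0,0,0],[0.055,0.0025,0.4,0.14,0,0,0],[0.055,0.0025,0.44,0.14,0,0,0],[0.055,0.0025,0.48,0.14,0,0,0],[0.055,0.0025,0.5,0.14,0,0,0],[0.055,0.0025,0.512,0.14,0,0,0],[0.055,0.0025,0.512,0.14,0,0,0]]}}

```text
time: 16.05
position: [0.4444, 0.3562, 0.1879]
orientation: [[0.926, 0.378, -0.0], [0.378, -0.926, -0.0], [-0.0, 0.0, -1.0]]
wrist_force: [-0.0, 0.1, -2.0]
width: 0.0629
gripper_force: 50.0
```

Emit:
{"api": "apply_moves", "payload": {"series": [[0.055,0,0,0,0,0,0],[0.055,0,0,0,0,0,0],[0.055,0,0,0,0,0,0],[0.055,0,0,-0.01,0,0,0],[0.055,0,0,-0.025,0,0,0],[0.055,0,0,-0.04,0,0,0],[0.055,0,0,-0.055,0,0,0],[0.055,0,0,-0.07,0,0,0],[0.055,0,0,-0.085,0,0,0],[0.055,0,0,-0.1,0,0,0],[0.055,0,0,-0.11,0,0,0],[0.055,0,0,-0.118,0,0,0],[0.055,0,0,-0.123,0,0,0],[0.055,0,0,-0.126,0,0,0],[0.055,0,0,-0.128,0,0,0],[0.055,0,0,-0.128,0,0,0],[0.055,0,0,-0.128,0,0,0]]}}

```text
time: 18.18
position: [0.4448, 0.3561, 0.0601]
orientation: [[0.926, 0.377, 0.0], [0.377, -0.926, 0.0], [0.0, 0.0, -1.0]]
wrist_force: [-0.7, -0.3, -1.5]
width: 0.0631
gripper_force: 50.0
```

Emit:
{"api": "apply_moves", "payload": {"series": [[0.055,0,0,-0.001,0,0,0],[0.055,0,0,-0.002,0,0,0],[0.055,0,0,-0.0025,0,0,0],[0.055,0,0,-0.003,0,0,0],[0.055,0,0,-0.0035,0,0,0],[0.055,0,0,-0.0035,0,0,0]]}}

```text
time: 18.92
position: [0.4446, 0.356, 0.0571]
orientation: [[0.926, 0.377, 0.0], [0.377, -0.926, -0.001], [-0.0, 0.001, -1.0]]
wrist_force: [-1.7, -2.4, 5.8]
width: 0.0629
gripper_force: 50.7
```

Emit:
{"api": "apply_moves", "payload": {"series": [[0.072,0,0,0,0,0,0],[0.08,0,0,0,0,0,0],[0.08,0,0,0,0,0,0],[0.08,0,0,0.01,0,0,0],[0.08,0,0,0.035,0,0,0],[0.08,0,0,0.07,0,0,0],[0.08,0,0,0.105,0,0,0],[0.08,0,-0.02,0.135,0,0,0],[0.08,0,-0.06,0.15,0,0,0],[0.08,0,-0.1,0.15,0,0,0],[0.08,0,-0.14,0.15,0,0,0],[0.08,0,-0.18,0.15,0,0,0],[0.08,0,-0.22,0.15,0,0,0],[0.08,0,-0.26,0.15,0,0,0],[0.08,0,-0.3,0.15,0,0,0],[0.08,0.004,-0.34,0.15,0,0,0],[0.08,0.0085,-0.38,0.15,0,0,0],[0.08,0.0085,-0.4045,0.15,0,0,0],[0.08,0.0085,-0.4045,0.15,0,0,0],[0.08,0.0085,-0.4045,0.15,0,0,0]]}}

```text
time: 21.42
position: [0.4533, -0.0472, 0.2067]
orientation: [[0.926, 0.379, 0.0], [0.379, -0.926, 0.0], [0.0, 0.0, -1.0]]
wrist_force: [0.3, 0.2, 0.3]
width: 0.08
gripper_force: 0.0
```

```bash
python3 - <<'E'
from h import *
w=snap('wrist','w4'); t=snap('top','top4'); s=snap('scene','scene4'); print(w['s']['position'],w['s']['width'])
im=w['color'].copy()
for x,y,r,h in [(.453,-.0482,.024,.08),(.39,-.2385,.024,.058)]:
  for z,c in [(h,(0,0,255)),(0,(255,0,0))]: cv2.polylines(im,[w2pix(w,ring(x,y,r,z)).astype(np.int32)],True,c)
b=np.hstack([t['color'][200:310,150:290],s['color'][220:330,120:260]])
cv2.imwrite('pics/o4.png',cv2.resize(np.vstack([im[:400],cv2.resize(b,(640,251))]),(590,600)))
for n,x,rg in [('bSS',(.563,.325),BS),('bST',(.458,.2347),BS)]:
    print(n,[fit(d,x,rg) for d in (t,s)])
E
```

```text
[ 0.45331292 -0.04716589  0.2066724 ] 0.07995634672788196
bSS [(array([0.5623517, 0.3249493]), np.float64(0.9755577660935058)), (array([0.56019064, 0.32611337]), np.float64(0.7172577768971666))]
bST [(array([0.45861896, 0.23481617]), np.float64(0.9733992781713675)), (array([0.45834225, 0.23442223]), np.float64(0.763768115942029))]
```

View pics/o4.png

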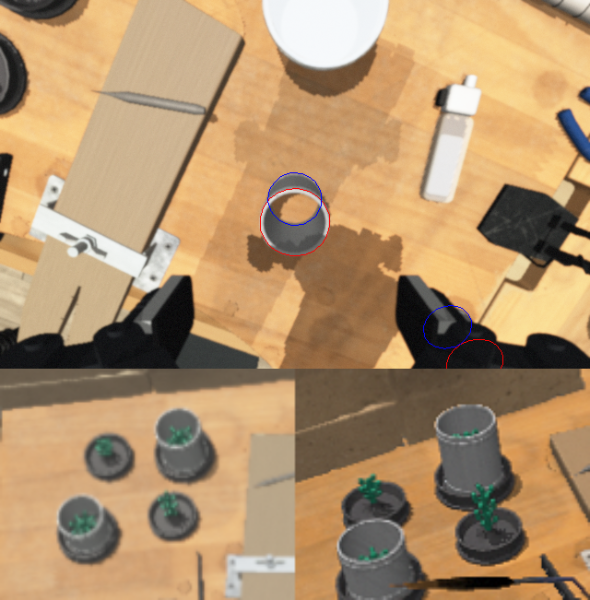

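Both large flasks are seated. The small tall flask's outline fits at about (295,222), so I'll pick it up. The commanded pose is (.453,-.0485,.2055).

Emit:
{"api": "apply_moves", "payload": {"series": [[0.08,0,0,-0.015,0,0,0],[0.08,0,0,-0.045,0,0,0],[0.08,0,0,-0.08,0,0,0],[0.08,0,0,-0.11,0,0,0],[0.08,0,0,-0.125,0,0,0],[0.08,0,0,-0.137,0,0,0],[0.08,0,0,-0.137,0,0,0],[0.08,0,0,-0.137,0,0,0],[0.04,0,0,-0.137,0,0,0],[0.04,0,0,-0.137,0,0,0],[0.04,0,0,-0.137,0,0,0],[0.04,0,0,-0.137,0,0,0],[0.04,0,0,-0.137,0,0,0],[0.04,0,0,-0.137,0,0,0],[0.04,0,0,-0.137,0,0,0],[0.04,0,0,-0.137,0,0,0]], "force": 45}}

```text
time: 23.58
position: [0.4537, -0.0486, 0.07]
orientation: [[0.926, 0.377, 0.001], [0.377, -0.926, -0.001], [0.001, 0.001, -1.0]]
wrist_force: [-2.5, 0.9, 6.5]
width: 0.0463
gripper_force: 46.9
```

Emit:
{"api": "apply_moves", "payload": {"series": [[0.04,0,0,0.01,0,0,0],[0.04,0,0,0.035,0,0,0],[0.04,0,0,0.07,0,0,0],[0.04,0,0,0.105,0,0,0],[0.04,0,0.01,0.135,0,0,0],[0.04,0,0.04,0.14,0,0,0],[0.04,0,0.08,0.14,0,0,0],[0.04,0,0.12,0.14,0,0,0],[0.04,0,0.16,0.14,0,0,0],[0.04,0,0.2,0.14,0,0,0],[0.04,0.003,0.24,0.14,0,0,0],[0.04,0.0055,0.27,0.14,0,0,0],[0.04,0.0055,0.283,0.14,0,0,0],[0.04,0.0055,0.283,0.14,0,0,0],[0.04,0.0055,0.283,0.14,0,0,0],[0.04,0.0055,0.283,0.14,0,0,0],[0.04,0.0055,0.283,0.14,0,0,0]]}}

```text
time: 25.7
position: [0.4589, 0.2337, 0.2094]
orientation: [[0.927, 0.376, 0.0], [0.376, -0.927, -0.001], [0.0, 0.001, -1.0]]
wrist_force: [-0.5, 0.4, -1.8]
width: 0.046
gripper_force: 47.0
```

Emit:
{"api": "apply_moves", "payload": {"series": [[0.04,0,0,-0.01,0,0,0],[0.04,0,0,-0.025,0,0,0],[0.04,0,0,-0.04,0,0,0],[0.04,0,0,-0.055,0,0,0],[0.04,0,0,-0.07,0,0,0],[0.04,0,0,-0.085,0,0,0],[0.04,0,0,-0.1,0,0,0],[0.04,0,0,-0.11,0,0,0],[0.04,0,0,-0.118,0,0,0],[0.04,0,0,-0.123,0,0,0],[0.04,0,0,-0.126,0,0,0],[0.04,0,0,-0.128,0,0,0],[0.04,0,0,-0.128,0,0,0],[0.04,0,0,-0.128,0,0,0]]}}

```text
time: 27.45
position: [0.4588, 0.2346, 0.0816]
orientation: [[0.926, 0.377, 0.0], [0.377, -0.926, -0.0], [0.0, 0.0, -1.0]]
wrist_force: [-0.2, -0.7, -2.7]
width: 0.0464
gripper_force: 47.1
```

Emit:
{"api": "apply_moves", "payload": {"series": [[0.04,0,0,-0.001,0,0,0],[0.04,0,0,-0.002,0,0,0],[0.04,0,0,-0.003,0,0,0],[0.04,0,0,-0.0035,0,0,0],[0.04,0,0,-0.004,0,0,0],[0.04,0,0,-0.004,0,0,0]]}}

```text
time: 28.2
position: [0.4588, 0.2346, 0.078]
orientation: [[0.926, 0.377, 0.0], [0.377, -0.926, -0.001], [-0.0, 0.001, -1.0]]
wrist_force: [-1.5, -1.0, 4.6]
width: 0.046
gripper_force: 47.8
```

Emit:
{"api": "apply_moves", "payload": {"series": [[0.056,0,0,0,0,0,0],[0.065,0,0,0,0,0,0],[0.065,0,0,0,0,0,0],[0.065,0,0,0.01,0,0,0],[0.065,0,0,0.035,0,0,0],[0.065,0,0,0.07,0,0,0],[0.075,0,0,0.105,0,0,0],[0.075,0,-0.02,0.13,0,0,0],[0.075,0,-0.065,0.13,0,0,0],[0.075,0,-0.11,0.13,0,0,0],[0.075,0,-0.155,0.13,0,0,0],[0.075,0,-0.2,0.13,0,0,0],[0.075,-0.01,-0.245,0.13,0,0,0],[0.075,-0.02,-0.29,0.13,0,0,0],[0.075,-0.03,-0.335,0.13,0,0,0],[0.075,-0.04,-0.38,0.13,0,0,0],[0.075,-0.055,-0.425,0.13,0,0,0],[0.075,-0.0685,-0.46,0.13,0,0,0],[0.075,-0.0685,-0.473,0.13,0,0,0],[0.075,-0.0685,-0.473,0.13,0,0,0]]}}

```text
time: 30.7
position: [0.3908, -0.2383, 0.2077]
orientation: [[0.926, 0.377, 0.001], [0.377, -0.926, 0.0], [0.001, -0.0, -1.0]]
wrist_force: [-0.6, 0.4, -0.2]
width: 0.0752
gripper_force: 0.0
```

```bash
python3 - <<'E'
from h import *
w=snap('wrist','w5'); t=snap('top','top5'); s=snap('scene','scene5'); print(w['s']['position'],w['s']['width'])
im=w['color'].copy()
for x,y,r,h in [(.39,-.2385,.024,.058)]:
  for z,c in [(h,(0,0,255)),(0,(255,0,0))]: cv2.polylines(im,[w2pix(w,ring(x,y,r,z)).astype(np.int32)],True,c)
b=np.hstack([t['color'][200:310,150:290],s['color'][220:330,120:260]])
cv2.imwrite('pics/o5.png',cv2.resize(np.vstack([im[:400],cv2.resize(b,(640,251))]),(590,600)))
print(fit(t,(.563,.325),BS))
E
```

```text
[ 0.39078356 -0.23831199  0.20767258] 0.0751863830811552
(array([0.56245511, 0.32482786]), np.float64(0.9749537498221147))
```

View pics/o5.png

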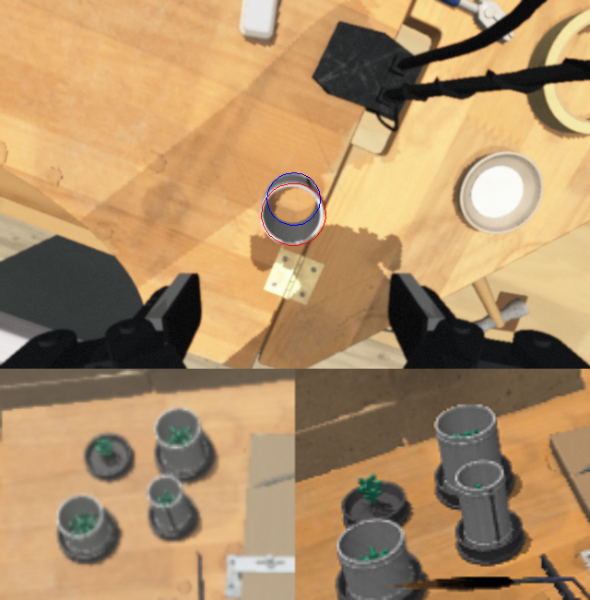

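Three flasks are seated, and the overlay fits the last flask at about (293,213). Now I'll pick it up.

Emit:
{"api": "apply_moves", "payload": {"series": [[0.075,0,0,-0.015,0,0,0],[0.075,0,0,-0.045,0,0,0],[0.075,0,0,-0.08,0,0,0],[0.075,0,0,-0.11,0,0,0],[0.075,0,0,-0.135,0,0,0],[0.075,0,0,-0.15,0,0,0],[0.075,0,0,-0.1595,0,0,0],[0.075,0,0,-0.1595,0,0,0],[0.075,0,0,-0.1595,0,0,0],[0.04,0,0,-0.1595,0,0,0],[0.04,0,0,-0.1595,0,0,0],[0.04,0,0,-0.1595,0,0,0],[0.04,0,0,-0.1595,0,0,0],[0.04,0,0,-0.1595,0,0,0],[0.04,0,0,-0.1595,0,0,0]], "force": 45}}

```text
time: 32.72
position: [0.3905, -0.2387, 0.0488]
orientation: [[0.926, 0.377, 0.0], [0.377, -0.926, -0.001], [0.0, 0.001, -1.0]]
wrist_force: [-2.0, 0.9, 5.7]
width: 0.0476
gripper_force: 45.6
```

Emit:
{"api": "apply_moves", "payload": {"series": [[0.04,0,0,0.01,0,0,0],[0.04,0,0,0.035,0,0,0],[0.04,0,0,0.07,0,0,0],[0.04,0,0,0.105,0,0,0],[0.04,0.005,0.02,0.135,0,0,0],[0.04,0.02,0.06,0.15,0,0,0],[0.04,0.035,0.1,0.15,0,0,0],[0.04,0.05,0.14,0.15,0,0,0],[0.04,0.055,0.18,0.15,0,0,0],[0.04,0.06,0.22,0.15,0,0,0],[0.04,0.065,0.26,0.15,0,0,0],[0.04,0.07,0.3,0.15,0,0,0],[0.04,0.085,0.34,0.15,0,0,0],[0.04,0.1,0.38,0.15,0,0,0],[0.04,0.115,0.42,0.15,0,0,0],[0.04,0.13,0.46,0.15,0,0,0],[0.04,0.145,0.5,0.15,0,0,0],[0.04,0.16,0.535,0.15,0,0,0],[0.04,0.1725,0.5635,0.15,0,0,0],[0.04,0.1725,0.5635,0.15,0,0,0]]}}

```text
time: 35.22
position: [0.562, 0.3276, 0.1978]
orientation: [[0.925, 0.38, -0.001], [0.38, -0.925, 0.002], [-0.0, -0.002, -1.0]]
wrist_force: [-0.2, -0.1, -1.2]
width: 0.0477
gripper_force: 46.9
```

Emit:
{"api": "apply_moves", "payload": {"series": [[0.04,0,0,0,0,0,0],[0.04,0,0,0,0,0,0],[0.04,0,0,0,0,0,0],[0.04,0,0,0,0,0,0],[0.04,0,0,-0.01,0,0,0],[0.04,0,0,-0.025,0,0,0],[0.04,0,0,-0.04,0,0,0],[0.04,0,0,-0.055,0,0,0],[0.04,0,0,-0.07,0,0,0],[0.04,0,0,-0.085,0,0,0],[0.04,0,0,-0.1,0,0,0],[0.04,0,0,-0.115,0,0,0],[0.04,0,0,-0.125,0,0,0],[0.04,0,0,-0.132,0,0,0],[0.04,0,0,-0.136,0,0,0],[0.04,0,0,-0.138,0,0,0],[0.04,0,0,-0.138,0,0,0],[0.04,0,0,-0.138,0,0,0]]}}

```text
time: 37.48
position: [0.5629, 0.3251, 0.0603]
orientation: [[0.926, 0.377, 0.001], [0.377, -0.926, 0.0], [0.001, 0.0, -1.0]]
wrist_force: [0.8, -0.2, -1.8]
width: 0.0477
gripper_force: 46.9
```

Emit:
{"api": "apply_moves", "payload": {"series": [[0.04,0,0,-0.001,0,0,0],[0.04,0,0,-0.002,0,0,0],[0.04,0,0,-0.003,0,0,0],[0.04,0,0,-0.0035,0,0,0],[0.04,0,0,-0.004,0,0,0],[0.04,0,0,-0.004,0,0,0]]}}

```text
time: 38.22
position: [0.5627, 0.325, 0.0569]
orientation: [[0.926, 0.377, 0.0], [0.377, -0.926, -0.001], [0.0, 0.001, -1.0]]
wrist_force: [-2.3, -1.8, 6.7]
width: 0.0473
gripper_force: 47.5
```

Emit:
{"api": "apply_moves", "payload": {"series": [[0.056,0,0,0,0,0,0],[0.065,0,0,0,0,0,0],[0.065,0,0,0,0,0,0],[0.065,0,0,0.01,0,0,0],[0.065,0,0,0.035,0,0,0],[0.065,0,0,0.07,0,0,0],[0.065,0,0,0.105,0,0,0],[0.065,0,0,0.15,0,0,0],[0.065,-0.02,-0.04,0.18,0,0,0],[0.065,-0.04,-0.09,0.18,0,0,0],[0.065,-0.06,-0.14,0.18,0,0,0],[0.065,-0.08,-0.19,0.18,0,0,0],[0.065,-0.1,-0.24,0.18,0,0,0],[0.065,-0.1,-0.29,0.18,0,0,0],[0.065,-0.1,-0.33,0.18,0,0,0],[0.065,-0.1,-0.33,0.18,0,0,0],[0.065,-0.1,-0.33,0.18,0,0,0]]}}

```text
time: 40.35
position: [0.463, -0.0036, 0.2368]
orientation: [[0.925, 0.379, 0.001], [0.379, -0.925, -0.001], [0.001, 0.001, -1.0]]
wrist_force: [0.0, 0.4, 0.0]
width: 0.0652
gripper_force: 0.0
```

```bash
python3 - <<'E'
from h import *
t=snap('top','top6'); s=snap('scene','scene6'); print(sense()['position'])
def ov(d):
  im=cv2.resize(d['color'],None,fx=4,fy=4,interpolation=cv2.INTER_CUBIC)
  for x,y,r,h in [(.5627,.325,.024,.066),(.5557,.2145,.032,.088),(.4446,.356,.032,.066),(.4585,.2346,.024,.088)]:
    cv2.polylines(im,[(w2pix(d,ring(x,y,r,h))*4+1.5).astype(np.int32)],True,(0,0,255))
  return im
a=ov(t)[840:1240,640:1040]; b=ov(s)[880:1400,480:1000]
cv2.imwrite('pics/o6.png',np.hstack([a,cv2.resize(b,(400,400))]))
d=cv2.absdiff(cv2.imread('pics/top0.png'),t['color']).max(2); print('tub',d[200:235,293:328].max(), 'tape', d[195:228,424:460].mean())
E
```

```text
[ 0.46294574 -0.00313932  0.23644679]
tub 157 tape 1.452020202020202
```

View pics/o6.png

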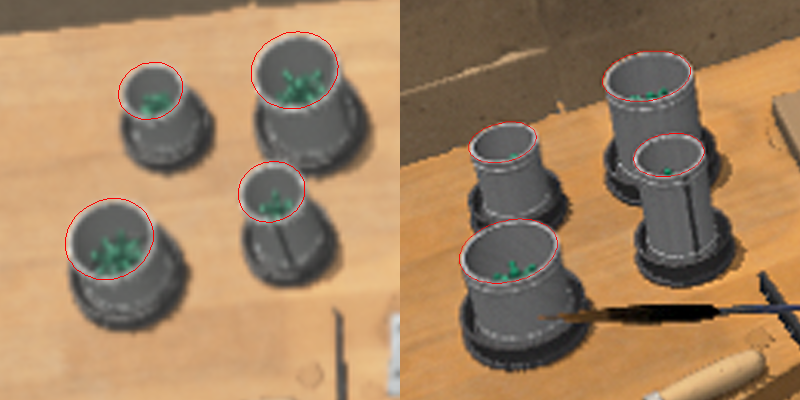

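All four rims match their predicted seated heights in both views, and the trees sit centred inside. The tub was never approached; the arm now covers part of that patch in the top view. I'm handing the job in.

```bash
python3 -c "
from bench import close_job
print(close_job())"
```

```text
the job is handed in; nothing more can be done
None
```

All four flasks stand upright and fully seated over their matching trees, the tub and tape roll were never touched, and I handed the job in after about 40 s of the 131 s allowed; no verdict came back.

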